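# Fill a ball kit tube at the plywood filling station

### The job

Slide the steel stop bar fully home across the foot of the plywood chute, then push the sled with its clear tube down the chute until its nose rests against the bar, so that the tube stands under the funnel. Then pick up the scoop and pour its four steel balls through the funnel into the tube, and set the empty scoop back down upright on the rubber mat. Keep the sled down in the chute and leave the other things on the desk where they are.

Things in the scene. Friction and masses are not known exactly. Their poses are not given: they have to be found in the camera images.
- chute: Fixed plywood chute sloping 12 deg down to the robot's right, on a board. Origin: middle of the floor's top surface at the stop bar's uphill face, 36 mm above the desk. y uphill along the floor, z normal to it, x level, away from the robot. Floor y -30 to 305 mm; wall inner faces x +-31 mm, 6 mm thick, tops 16 mm above floor. Funnel post 20 x 24 mm, 180 mm tall, at x = 90 mm.
- funnel_mouth (a point): Centre of the round mouth of the grey funnel fixed over the chute's lower end, level with its rim, 193 mm above the desk. Axis vertical; mouth 116 mm across (wall 3 mm), 65 mm high, spout 43 mm outside and 37 mm inside. Nothing else stands higher there.
- stop_bar (a joint): Travel of the steel stop bar (12 mm thick, 14 mm high) across the chute, in m: 0 = drawn out towards the robot (chute free), 0.055 = fully home across the chute, against a hard end. It slides along the chute's +x with about 1.5 N of friction and stays where it is left.
- stop_handle (a point): Top centre of the stop bar's vertical black post, 14 x 14 mm, 58 mm tall (grip or push on its upper 40 mm); its sides are square to the chute's level x. It moves with the bar, at chute x = -178 mm + joint value. Push it from the robot's side or pinch it from above.
- sled: Loose plywood sled, 200 g, in the chute, held by friction. Origin: underside, below the tube's axis; axes as the chute's (y uphill to its tail). Base 56 wide, 12 thick, from y = -30 mm (nose; touching the bar, the origin is at chute y = 30 mm) to y = 118 mm. Upright push plate at the tail: 46 wide, 10 thick, uphill face at y = 118 mm, top 57 mm above the underside.
- tube_mid (a point): Point on the axis of the sled's clear tube, 20 mm above the tube's inner floor. The tube is fixed to the sled: 52 mm outside, 46 mm inside, open top 77 mm above the sled's underside.
- scoop: Loose white plastic scoop, 80 g, upright on the mat. Origin: centre of underside. Mouth open to its -x. Tray 50 mm wide, walls 34 mm high; floor falls 8 deg from the lip (x = -47, z = 14 mm) to the back wall (x = 25 mm), so balls stay back until the mouth is tipped down over 8 deg; tipped slowly to 45 deg they roll out. Grip fin behind: upright plate 12 mm thick along y, x = 25 to 57 mm, top z = 88 mm.
- mat: Fixed black rubber mat, 170 x 140 mm, 3 mm thick. Origin: centre of its underside; x along the 170 mm.
- ball0_center (a point): Centre of steel ball 1 of 4: 18 mm across, 24 g, all in the scoop at the start.
- ball1_center (a point): Centre of steel ball 2 of 4: 18 mm across, 24 g, all in the scoop at the start.
- ball2_center (a point): Centre of steel ball 3 of 4: 18 mm across, 24 g, all in the scoop at the start.
- ball3_center (a point): Centre of steel ball 4 of 4: 18 mm across, 24 g, all in the scoop at the start.
- screwdriver: Bystander, leave alone: a screwdriver lying on the desk; origin on its underside.
- offcut: Bystander, leave alone: a flat plywood offcut, 4 mm thick; origin on its underside.
- spare_tube: Bystander, leave alone: a spare clear tube ring, 52 mm across, 65 mm tall, standing on the desk; origin on its underside.
- glue: Bystander, leave alone: a white glue bottle, 48 mm across, 120 mm tall; origin on its underside.
- tin: Bystander, leave alone: an open steel tin, 72 mm across, 100 mm tall; origin on its underside.
Things that resemble listed ones, but are neither listed nor needed, are in the scene too. Leave any pink look-alike of the scoop alone.

How it is judged:
On the way, in this order (a step that is already met when the one before it is completed fails the run):
1. the stop bar is fully home across the chute (value of joint stop_bar above 0.051 m), for 0.2 s.
2. the sled's nose rests against the stop bar (value of joint stop_bar above 0.051 m and y of sled in the frame of chute between 0.026 and 0.034 m and z of sled in the frame of chute below 0.004 m and linear speed of sled below 0.02 m/s), for 0.2 s.
3. all four balls are in the sled's tube (y of sled in the frame of chute between 0.026 and 0.034 m and z of sled in the frame of chute below 0.004 m and linear speed of sled below 0.02 m/s and distance between each of ball0_center, ball1_center, ball2_center, ball3_center and tube_mid below 0.03 m), for 0.2 s.
At the end, for the whole second after the job is handed in: The stop bar is home (within 4 mm), the sled lies still on the chute floor with its nose within 4 mm of the bar, all four balls lie in the sled's tube, and the scoop stands upright (within 0.08 rad) and still on the mat, its origin over the mat and at least 10 mm inside its edges (all of step 3 and value of joint stop_bar above 0.051 m and angle between scoop's own z axis and vertical below 0.08 rad and z of scoop in the frame of mat between 0 and 0.008 m and x of scoop in the frame of mat between -0.075 and 0.075 m and y of scoop in the frame of mat between -0.06 and 0.06 m and linear speed of scoop below 0.02 m/s); the robot touches nothing.
It fails at once if the sled is lifted or tipped out of the chute (over 12 mm off its floor) (z of sled in the frame of chute above 0.012 m or angle between the z axis of sled and the z axis of chute, either way round above 0.15 rad).
It fails at once if a bystander is moved more than 40 mm (distance of any of screwdriver, offcut, spare_tube, glue, tin from where it was at the start of the episode above 0.04 m).
It also fails if it takes over 72 s, if anything falls off the work surface, if the arm or the gripper's body presses on something with over 40 N, if the wrist force passes 120 N, or if a joint passes its speed limit or range.

### The arm

A 6-joint arm with a two-finger parallel gripper is mounted at the origin on the work surface. World frame = base frame: x ahead of the robot, y to its left, z up, the work surface at z = 0. Lengths are in m, angles in rad, forces in N, time in s.
With the tool pointing down it reaches from about 0.3 to 0.875 m from the base axis. Payload 6.4 kg.
Tool frame: the origin (TCP) lies at the very end of the fingers, on their centre line; the grasp point (between the pads) lies tcp_to_grasp behind it (tcp_to_grasp is the distance from the TCP to the grasp point, in m); z points along the fingers, y is the direction in which the jaws open and shut (so a half turn about z gives the same grasp; the last joint's range is limited). The gripper opens to 85 mm and grips with 20 to 120 N. Pads are 22 mm wide; open, the fingers measure 114 mm over their backs; the gripper's body (76 mm by 85 mm) begins 54 mm behind the grasp point. The pads swing forward as they close: fully open they stand 13 mm farther back than shut.
Start: joints at [-1.389, 0.181, 1.607, -0, 1.354, -0.206], TCP at [0.217, -0.532, 0.231] pointing down, gripper open.
Joint ranges: [-2.99, 2.99], [-0.89, 2.07], [0.3, 2.58], [-1.14, 4.28], [0, 2.63], [-3.12, 3.12]. Speed limits (rad/s): [2.57, 2.57, 3.01, 3.14, 3.14, 3.14].

### API

Orientations are given as a unit quaternion [w, x, y, z].
In Python, from bench import get_obs, camera, hand_in, tcp_to_grasp gives the robot as it stands.
- The arm moves only by the shell command python3 -m inch 'ROWS' [OPENING]. ROWS is JSON, a list of rows, each an object with "delta_pos": the shift along the tool's x, y, z in cm, a list of three; "rotation": the turn, a rotation vector about the tool's x, y, z in rad, a list of three. In form: [{"delta_pos": [x, y, z], "rotation": [rx, ry, rz]}, ...]. A call has 1 to 10 rows; each row shifts and turns the commanded pose from where the row before left it, along the tool's axes as they then stand; what a row does not reach is not made up. A row lasts 1/10 s, in which the tool goes at most 50 mm and 8.59 degrees, less where a joint would pass 70% of its speed; a pose out of reach is approached as far as the arm can. A call is refused whole if a number of a shift passes 5 or a number of a turn 0.15, either way. A call with a gripper value outside its range is refused whole. OPENING is the finger opening in cm, from 0 to 8.54, set as the call begins (- or left out, the last holds). The fingers move at their own pace and stop on an object; the grip force is fixed at half the most. Time passes only in rows, so rows that do not move let the fingers close. It gives the time, the measured TCP pose, the force and the opening at its end, in the units of the state.
- get_obs(): the state, without advancing time (a new reading comes with each control period).
- camera(name): name is "scene" or "top" or "wrist"; returns a dict with "color" (420x560x3 uint8, red, green, blue), "vfov" (degrees; the focal length in pixels is half the picture's height over the tangent of half this angle, whatever the lens; pixels are square), "cx", "cy" (the principal point, pixels), "k1" (the pictures are not rectified: a ray, as slopes to the right and down, at radius r is drawn at 1 + k1 r^2 times it, then the intrinsics apply), "eye" and "orientation" of the camera in the world; the wrist camera has in their place "T_tool_cam" (4x4, takes a point from camera to tool coordinates, whose origin is the TCP and whose axes are the flange's). Camera axes: x right, y down, z forward; pixel columns grow to the right and rows downward; lengths in m; the calibration is good to about 2 mm. A picture is of the moment at which its call begins: read the wrist's pose just before it. There is no depth.
- hand_in(): hands the job in, once; it reports no verdict.
The state is a dict: "time_s": time; "q": joint angles; "dq": joint speeds; "joint_efforts": joint torques, N m; "eef_pos": TCP position; "eef_rot": TCP orientation; "wrist_force": force on the tool from outside, world axes, zero at the start; "torque": the same for the moment, N m; "opening": opening from 0.0 (shut) to 1.0 (fully open).
Only numpy, scipy, OpenCV 4.12 (cv2) and the standard library are available. Lean on these libraries where they do the work, as an engineer would, in place of code of your own. Each camera call takes 0.05 s, during which the arm holds its last target.

## Working session

There is one attempt and no reset: what is moved stays moved. The work goes in short steps, Python scripts to look and compute and a shell command to move; the robot and the scene stay as the last step left them, time stands still between calls to the robot, and variables do not carry over. Pictures are saved under pics/ and viewed, and the job is handed in when it is done.

```bash
mkdir -p pics; ls; cat > h.py <<'E'
import numpy as np, cv2, json
from bench import get_obs, camera, hand_in, tcp_to_grasp
from scipy.spatial.transform import Rotation as R
def rot(q): return R.from_quat([q[1],q[2],q[3],q[0]]).as_matrix()
def snap(name,fn):
    o=get_obs(); c=camera(name)
    cv2.imwrite('pics/'+fn+'.png',cv2.cvtColor(c['color'],cv2.COLOR_RGB2BGR))
    m={k:c[k] for k in c if k!='color'}
    if name=='wrist':
        T=np.eye(4);T[:3,:3]=rot(o['eef_rot']);T[:3,3]=o['eef_pos']
        T=T@np.array(c['T_tool_cam']); 
    else:
        T=np.eye(4);T[:3,:3]=rot(c['orientation']);T[:3,3]=c['eye']
    f=210/np.tan(np.radians(c['vfov'])/2)
    np.savez('pics/'+fn,T=T,f=f,cx=c['cx'],cy=c['cy'],k1=c['k1'],img=c['color'])
def load(fn): return dict(np.load('pics/'+fn+'.npz'))
def ray(m,u,v):
    K=np.array([[m['f'],0,m['cx']],[0,m['f'],m['cy']],[0,0,1.]])
    xd=(u-m['cx'])/m['f'];yd=(v-m['cy'])/m['f']
    x,y=xd,yd
    for _ in range(50):
        s=1+m['k1']*(x*x+y*y);x,y=xd/s,yd/s
    return m['T'][:3,3],m['T'][:3,:3]@np.array([x,y,1.])
def onz(m,u,v,z):
    o,d=ray(m,u,v); return o+d*(z-o[2])/d[2]
def proj(m,p):
    q=m['T'][:3,:3].T@(np.array(p)-m['T'][:3,3]);x,y=q[0]/q[2],q[1]/q[2]
    s=1+m['k1']*(x*x+y*y); return m['cx']+m['f']*x*s,m['cy']+m['f']*y*s
def tri(*rs):
    A=np.zeros((3,3));b=np.zeros(3)
    for o,d in rs:
        d=d/np.linalg.norm(d);P=np.eye(3)-np.outer(d,d);A+=P;b+=P@o
    p=np.linalg.solve(A,b)
    return p,[np.linalg.norm(np.cross(p-o,d/np.linalg.norm(d))) for o,d in rs]
E
python3 - <<'E'
from h import *
print(get_obs(),tcp_to_grasp() if callable(tcp_to_grasp) else tcp_to_grasp)
for n in ['scene','top','wrist']: snap(n,n+'0'); m=load(n+'0'); print(n,m['T'].round(3).tolist(),m['f'],m['cx'],m['cy'],m['k1'])
E
```

```text
pics
{'time_s': 0.0, 'q': array([-1.38927956e+00,  1.81579931e-01,  1.60801589e+00, -2.81619961e-05,
        1.35380009e+00, -2.06301017e-01]), 'dq': array([ 1.05011768e-05, -4.87469187e-04,  2.41847122e-04, -6.62598792e-05,
       -9.93409121e-04, -1.61022318e-03]), 'joint_efforts': array([ 6.50009606e-04, -4.44874263e+01, -3.51335764e+01, -3.36770217e-04,
        8.93878983e-03,  3.33918092e-05]), 'eef_pos': array([ 0.21735107, -0.53173119,  0.23035848]), 'eef_rot': array([-9.01732290e-04,  9.81257521e-01,  1.92698897e-01, -2.57414132e-06]), 'wrist_force': array([-0.68338723,  0.81586068, -0.51021304]), 'torque': array([ 0.03266076, -0.04476406, -0.03587566]), 'opening': 1.0001881443591576} 0.0187
scene [[0.269, 0.691, -0.671, 1.183], [0.963, -0.189, 0.192, -0.188], [0.006, -0.698, -0.716, 0.903], [0.0, 0.0, 0.0, 1.0]] 419.8342301844314 279.29841587193454 214.5982193351272 -0.044116044556903926
top [[-0.022, -0.995, 0.098, 0.381], [-1.0, 0.023, 0.012, 0.022], [-0.014, -0.098, -0.995, 1.086], [0.0, 0.0, 0.0, 1.0]] 380.7214070240395 282.41013467939655 211.86188408173814 -0.06323656594411578
wrist [[0.379, -0.88, -0.287, 0.292], [-0.925, -0.361, -0.115, -0.502], [-0.003, 0.309, -0.951, 0.373], [0.0, 0.0, 0.0, 1.0]] 296.6628768196942 277.6188647594004 210.84085979472667 -0.06056197594441794
```

View pics/scene0.png

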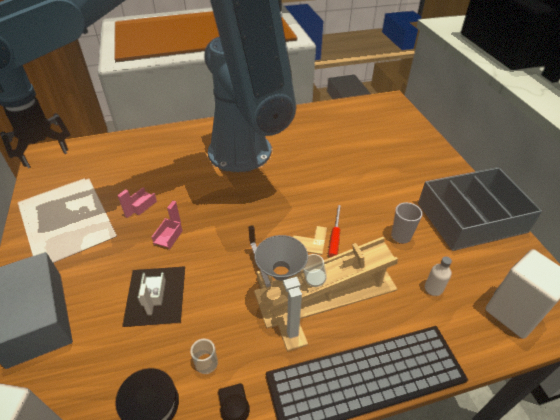

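View pics/top0.png

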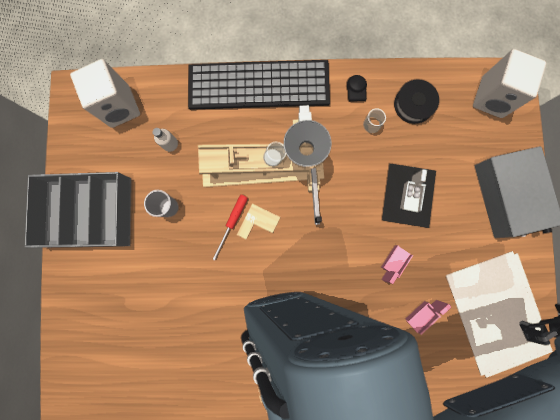

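View pics/wrist0.png

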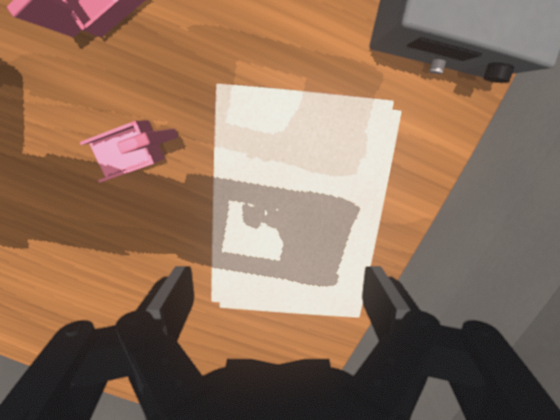

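The scene view shows the funnel at (280,258), stop handle at (252,235), sled tube at (316,270), scoop on the mat at (152,288). The top view shows funnel at (307,143), handle at (318,218), sled tube at (273,155) and scoop at (413,192). The two pink scoops are decoys. I'll enlarge the views next.

```bash
python3 - <<'E'
from h import *
a=cv2.imread('pics/top0.png')
cv2.imwrite('pics/t_a.png',cv2.resize(a[90:240,190:340],None,fx=4,fy=4,interpolation=cv2.INTER_CUBIC))
cv2.imwrite('pics/t_b.png',cv2.resize(a[150:240,370:450],None,fx=6,fy=6,interpolation=cv2.INTER_CUBIC))
a=cv2.imread('pics/scene0.png')
cv2.imwrite('pics/s_a.png',cv2.resize(a[215:355,235:405],None,fx=4,fy=4,interpolation=cv2.INTER_CUBIC))
cv2.imwrite('pics/s_b.png',cv2.resize(a[255:335,110:200],None,fx=6,fy=6,interpolation=cv2.INTER_CUBIC))
E
```

```text
(no output)
```

View pics/t_a.png

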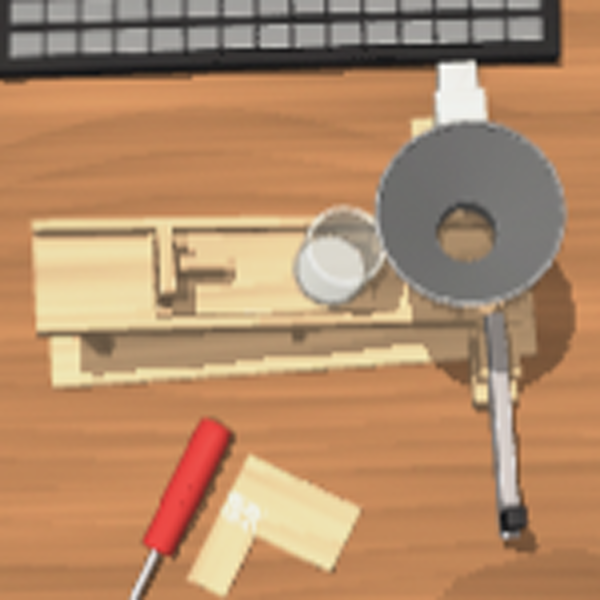

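View pics/t_b.png

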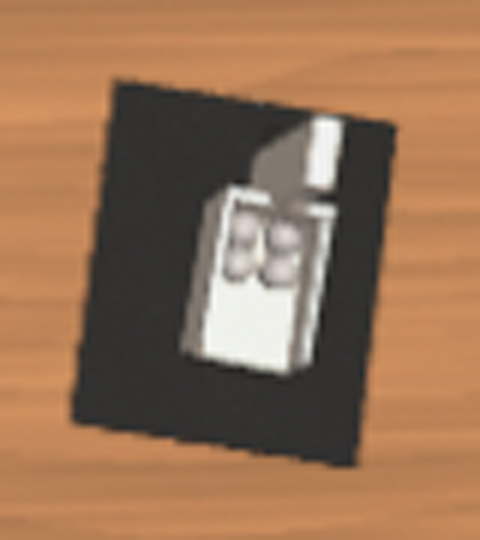

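View pics/s_a.png

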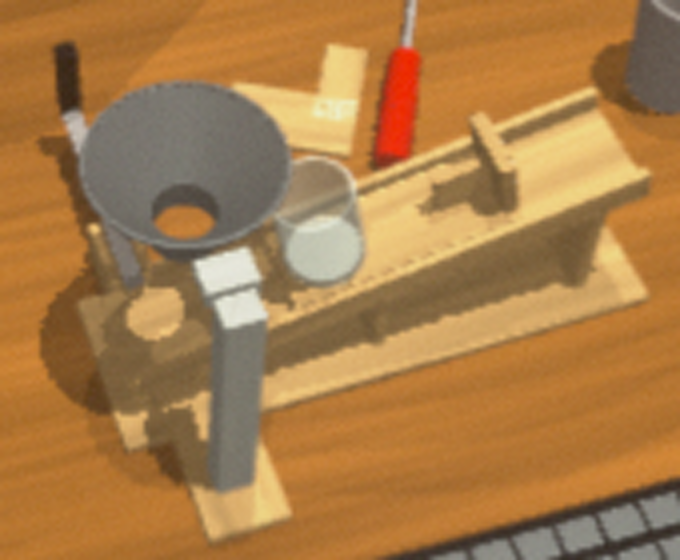

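View pics/s_b.png

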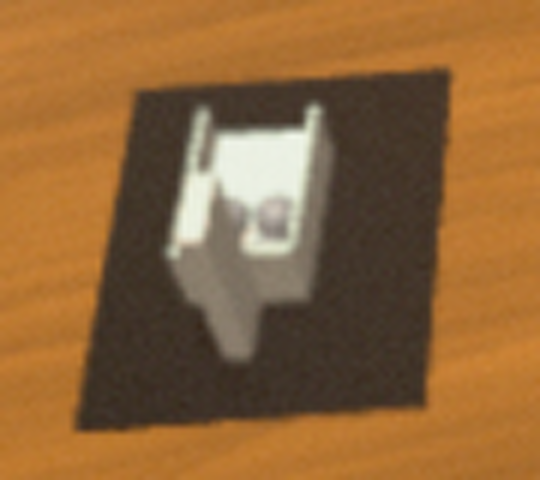

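```bash
python3 - <<'E'
from h import *
t=load('top0');s=load('scene0')
T=lambda u,v:ray(t,190+u/4-.4,90+v/4-.4)
S=lambda u,v:ray(s,235+u/4-.4,215+v/4-.4)
T6=lambda u,v:ray(t,370+u/6-.4,150+v/6-.4)
S6=lambda u,v:ray(s,110+u/6-.4,255+v/6-.4)
for n,a,b in [('funnel',T(471,213),S(185,163)),('handle',T(514,515),S(66,45)),('farcorner',T(33,221),S(650,178)),('nearcorner',T(38,332),S(597,90)),
 ('plate far',T(163,228),S(512,195)),('plate near',T(165,303),S(480,115)),('fin bk',T6(326,120),S6(178,245)),('fin fr',T6(320,188),S6(205,175)),
 ('lipL',T6(190,352),S6(316,108)),('lipR',T6(302,368),S6(205,108))]:
    p,e=tri(a,b);print(n,p.round(4),np.round(e,4))
for n,c in [('mat',[(118,80),(397,125),(357,466),(72,422)])]:
    P=[]
    for u,v in c:
        o,d=T6(u,v);P.append(o+d*(.003-o[2])/d[2])
    P=np.array(P);print(P.round(4),P.mean(0))
    for i in range(4):print(np.linalg.norm(P[i]-P[i-1]))
for c in [(137,92),(447,70),(427,405),(78,430)]:
    o,d=S6(*c);print((o+d*(.003-o[2])/d[2]).round(4))
# bar: near edges plane ~ z .05
for c in [(487,310),(503,308),(502,500),(520,500)]:
    o,d=T(*c);print('bar',(o+d*(.045-o[2])/d[2]).round(4))
E
```

```text
funnel [ 0.6352 -0.0293  0.1909] [0.002 0.002]
handle [ 0.4585 -0.0572  0.1084] [0.0009 0.0009]
farcorner [0.6602 0.2543 0.112 ] [0.0016 0.0016]
nearcorner [0.5864 0.2527 0.1109] [0.0034 0.0034]
plate far [0.6519 0.1676 0.1153] [0.0016 0.0016]
plate near [0.5992 0.1659 0.1286] [0.0029 0.0029]
fin bk [ 0.5841 -0.3483  0.0876] [0.0006 0.0006]
fin fr [ 0.5536 -0.3396  0.0891] [0.0027 0.0027]
lipL [ 0.4871 -0.2988  0.0306] [0.0008 0.0008]
lipR [ 0.4783 -0.3464  0.0364] [0.0018 0.0018]
[[ 0.6231 -0.2785  0.003 ]
 [ 0.5983 -0.4137  0.003 ]
 [ 0.4336 -0.3839  0.003 ]
 [ 0.4579 -0.248   0.003 ]] [ 0.52820999 -0.33104005  0.003     ]
0.1679898259923299
0.13743089791810206
0.1673216523929117
0.13803196625484773
[ 0.4351 -0.3795  0.003 ]
[ 0.4589 -0.2449  0.003 ]
[ 0.625  -0.2726  0.003 ]
[ 0.6002 -0.4087  0.003 ]
bar [ 0.6066 -0.049   0.045 ]
bar [ 0.6077 -0.0601  0.045 ]
bar [ 0.4738 -0.0554  0.045 ]
bar [ 0.4735 -0.0677  0.045 ]
```

```bash
python3 -m inch '[{"delta_pos":[3.3,-3.3,0],"rotation":[0,0,0]},{"delta_pos":[3.3,-3.3,0],"rotation":[0,0,0]},{"delta_pos":[3.3,-3.3,0],"rotation":[0,0,0]},{"delta_pos":[3.3,-3.3,0],"rotation":[0,0,0]},{"delta_pos":[3.3,-3.3,0],"rotation":[0,0,0]},{"delta_pos":[3.3,-3.3,0],"rotation":[0,0,0]},{"delta_pos":[3.3,-3.3,0],"rotation":[0,0,0]},{"delta_pos":[3.3,-3.3,0],"rotation":[0,0,0]},{"delta_pos":[3.3,-3.3,0],"rotation":[0,0,0]},{"delta_pos":[3.3,-3.3,0],"rotation":[0,0,0]}]' 0
python3 -m inch '[{"delta_pos":[0,0,0],"rotation":[0,0,0.12]},{"delta_pos":[0,0,0],"rotation":[0,0,0.12]},{"delta_pos":[0,0,0],"rotation":[0,0,0.105]},{"delta_pos":[0,0,0],"rotation":[0,0,0]}]'
python3 - <<'E'
from h import *
snap('wrist','w1');o=get_obs();print(o['eef_pos'],o['eef_rot'],rot(o['eef_rot'])[:,0])
E
```

```text
time_s: 1.15
eef_pos: [0.3984, -0.1002, 0.2314]
eef_rot: [0.0, 0.981, 0.193, 0.0]
wrist_force: [0.7, -0.6, 0.1]
opening: 0.003
time_s: 1.55
eef_pos: [0.398, -0.1016, 0.2311]
eef_rot: [-0.0, 1.0, 0.021, -0.0]
wrist_force: [0.1, 0.2, -0.3]
opening: -0.001
[ 0.39807603 -0.10183989  0.23115703] [-7.64938967e-05  9.99742575e-01  2.26885157e-02 -9.40502505e-05] [ 9.98970445e-01  4.53653646e-02 -1.84581013e-04]
```

View pics/w1.png

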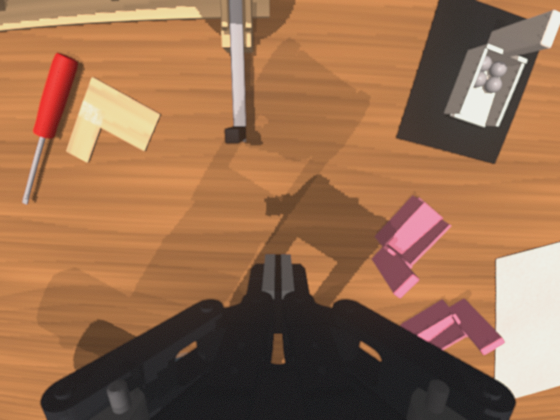

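The wrist view shows the handle at (233,134), with the bar running up to (237,0) and the scoop at (490,80).

```bash
python3 - <<'E'
from h import *
m=load('w1');g=cv2.cvtColor(m['img'],cv2.COLOR_RGB2GRAY)[110:160,210:260]
print(m['img'][134,233]);cv2.imwrite('pics/w1c.png',cv2.resize(cv2.cvtColor(m['img'],cv2.COLOR_RGB2BGR)[100:160,200:270],None,fx=8,fy=8,interpolation=cv2.INTER_CUBIC))
print(onz(m,233,132,.108), proj(m,[.4585,-.0572,.108]))
a=onz(m,237,30,.045);b=onz(m,239,120,.045);print(a,b)
E
```

```text
[73 60 55]
[ 0.46287019 -0.05938667  0.108     ] (np.float64(230.5003344072445), np.float64(137.0110918980754))
[ 0.55871827 -0.05367594  0.045     ] [ 0.47180801 -0.05661029  0.045     ]
```

View pics/w1c.png

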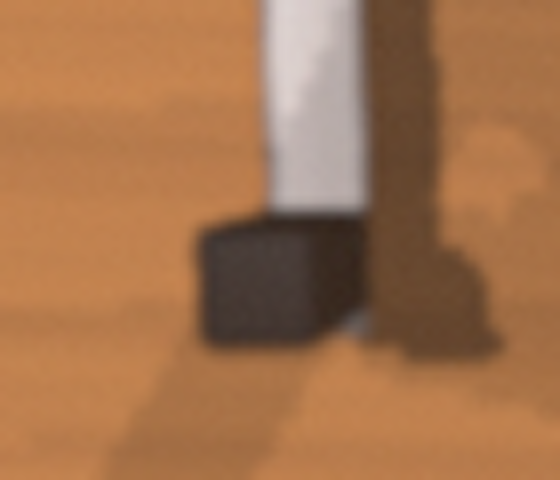

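```bash
python3 -m inch '[{"delta_pos":[0.4,-0.86,2.9],"rotation":[0,0,0]},{"delta_pos":[0.4,-0.86,2.9],"rotation":[0,0,0]},{"delta_pos":[0.4,-0.86,2.9],"rotation":[0,0,0]},{"delta_pos":[0.4,-0.86,2.9],"rotation":[0,0,0]},{"delta_pos":[0.4,-0.86,2.9],"rotation":[0,0,0]},{"delta_pos":[0,0,0],"rotation":[0,0,0]}]'
python3 -m inch '[{"delta_pos":[1,0,0],"rotation":[0,0,0]},{"delta_pos":[1,0,0],"rotation":[0,0,0]},{"delta_pos":[1,0,0],"rotation":[0,0,0]},{"delta_pos":[1,0,0],"rotation":[0,0,0]},{"delta_pos":[1,0,0],"rotation":[0,0,0]}]'
```

```text
time_s: 2.2
eef_pos: [0.4133, -0.0564, 0.0829]
eef_rot: [-0.002, 1.0, 0.023, -0.004]
wrist_force: [-0.0, 0.9, 0.5]
opening: -0.004
time_s: 2.7
eef_pos: [0.4676, -0.0565, 0.0871]
eef_rot: [0.0, 1.0, 0.021, 0.001]
wrist_force: [-2.3, -0.2, 1.3]
opening: 0.003
```

```bash
python3 -m inch '[{"delta_pos":[0.8,0,0],"rotation":[0,0,0]},{"delta_pos":[0.8,0,0],"rotation":[0,0,0]},{"delta_pos":[0.5,0,0],"rotation":[0,0,0]},{"delta_pos":[0.3,0,0],"rotation":[0,0,0]},{"delta_pos":[0.2,0,0],"rotation":[0,0,0]}]'
python3 -m inch '[{"delta_pos":[0.2,0,0],"rotation":[0,0,0]},{"delta_pos":[0.2,0,0],"rotation":[0,0,0]}]'
python3 -m inch '[{"delta_pos":[0.2,0,0],"rotation":[0,0,0]},{"delta_pos":[0.2,0,0],"rotation":[0,0,0]}]'
```

```text
time_s: 3.2
eef_pos: [0.4923, -0.0549, 0.0862]
eef_rot: [-0.0, 1.0, 0.021, -0.0]
wrist_force: [-1.3, -0.2, 0.5]
opening: -0.001
time_s: 3.4
eef_pos: [0.495, -0.0547, 0.086]
eef_rot: [-0.0, 1.0, 0.022, -0.002]
wrist_force: [-12.4, -1.6, 10.0]
opening: -0.001
time_s: 3.6
eef_pos: [0.495, -0.0546, 0.0859]
eef_rot: [-0.0, 1.0, 0.022, -0.006]
wrist_force: [-29.7, -5.1, 25.6]
opening: -0.003
```

```bash
python3 -m inch '[{"delta_pos":[-1,0,0],"rotation":[0,0,0]},{"delta_pos":[-2,0,0],"rotation":[0,0,0]},{"delta_pos":[0,0,-3.5],"rotation":[0,0,0]},{"delta_pos":[0,0,-4],"rotation":[0,0,0]},{"delta_pos":[0,0,-4],"rotation":[0,0,0]},{"delta_pos":[0,0,-4],"rotation":[0,0,0]}]'
python3 -m inch '[{"delta_pos":[1.4,-3.9,0],"rotation":[0,0,0]},{"delta_pos":[1.4,-3.9,0],"rotation":[0,0,0]},{"delta_pos":[1.4,-3.9,0],"rotation":[0,0,0]},{"delta_pos":[1.4,-3.9,0],"rotation":[0,0,0]},{"delta_pos":[1.4,-3.9,0],"rotation":[0,0,0]},{"delta_pos":[1.4,-3.9,0],"rotation":[0,0,0]},{"delta_pos":[1.4,-3.9,0],"rotation":[0,0,0]},{"delta_pos":[0,0,0],"rotation":[0,0,0]},{"delta_pos":[0,0,0],"rotation":[0,0,0]}]'
python3 - <<'E'
from h import *
snap('wrist','w2');snap('top','t2');o=get_obs();print(o['eef_pos'],o['eef_rot'],rot(o['eef_rot'])[:,0])
m=load('w2')
# predicted plate
x=np.array([.999,.042,0]);h=np.array([-.042,.999,0]);c,s=np.cos(.2094),np.sin(.2094)
y=h*c+np.array([0,0,s]);z=np.cross(x,y);O=np.array([.6357,-.0412,.036]);print(y,z)
for Y in (215,225,235):
  for X in (-23,23): print(Y,proj(m,O+X/1e3*x+Y/1e3*y+.057*z))
print(proj(m,O-.031*x+.305*y+.016*z),proj(m,O+.031*x+.305*y+.016*z))
E
```

```text
time_s: 4.2
eef_pos: [0.4702, -0.0557, 0.243]
eef_rot: [-0.0, 1.0, 0.021, 0.001]
wrist_force: [0.4, -1.4, -0.6]
opening: 0.0
time_s: 5.1
eef_pos: [0.5563, 0.222, 0.2409]
eef_rot: [-0.0, 1.0, 0.022, -0.0]
wrist_force: [0.3, -0.4, -0.5]
opening: -0.002
[0.55629626 0.22047189 0.24109786] [ 9.98833127e-05  9.99774662e-01  2.12274922e-02 -9.37326004e-05] [ 9.99098770e-01  4.24453990e-02 -1.91663502e-04]
[-0.04108254  0.97717766  0.20787304] [ 0.00873067 -0.20766517  0.97792595]
215 (np.float64(359.70556468146606), np.float64(160.12002699631824))
215 (np.float64(364.34646297212447), np.float64(102.1479125215147))
225 (np.float64(348.6356493485884), np.float64(160.37943060767378))
225 (np.float64(352.7280843913336), np.float64(101.83919998343669))
235 (np.float64(337.34634327527715), np.float64(160.6528437107811))
235 (np.float64(340.8632252000166), np.float64(101.54672179544497))
(np.float64(246.69954258649577), np.float64(164.87524407183437)) (np.float64(244.87516762412898), np.float64(92.41723679391473))
```

View pics/w2.png

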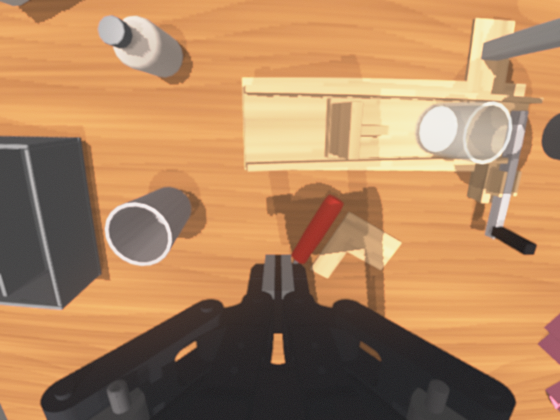

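View pics/t2.png

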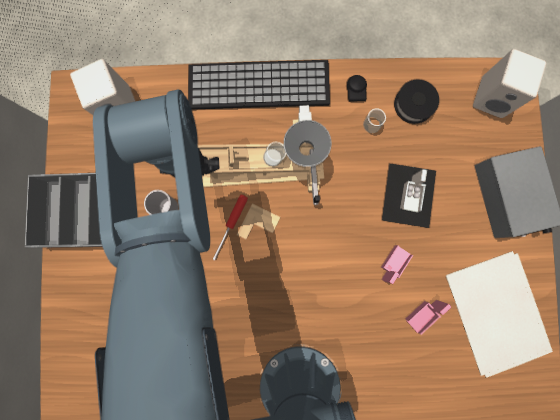

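```bash
python3 -m inch '[{"delta_pos":[2.3,0.44,0],"rotation":[0,0,0]},{"delta_pos":[2.3,0.44,0],"rotation":[0,0,0]},{"delta_pos":[2.2,0.44,0],"rotation":[0,0,0]},{"delta_pos":[0,0,2],"rotation":[0,0,0]},{"delta_pos":[0,0,3],"rotation":[0,0,0]},{"delta_pos":[0,0,3],"rotation":[0,0,0]},{"delta_pos":[0,0,2.5],"rotation":[0,0,0]},{"delta_pos":[0,0,1.5],"rotation":[0,0,0]},{"delta_pos":[0,0,0.8],"rotation":[0,0,0]},{"delta_pos":[0,0,0],"rotation":[0,0,0]}]'
python3 - <<'E'
from h import *
snap('wrist','w3');o=get_obs();print(o['eef_pos'],o['wrist_force'])
E
```

```text
time_s: 6.2
eef_pos: [0.6247, 0.2101, 0.1128]
eef_rot: [0.0, 1.0, 0.021, -0.001]
wrist_force: [-0.4, 0.1, 0.1]
opening: 0.002
[0.62541938 0.2104349  0.11397001] [ 0.43300305 -0.13766338  0.46650862]
```

View pics/w3.png

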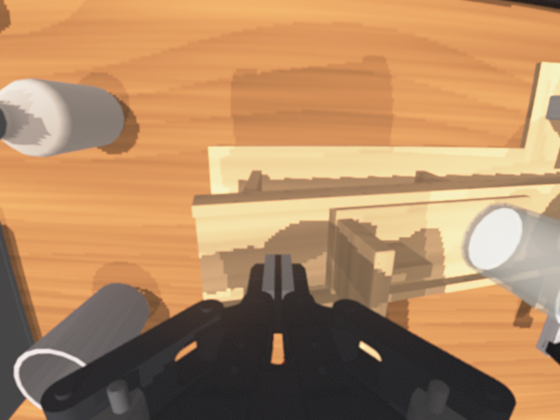

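```bash
python3 -m inch '[{"delta_pos":[0,0.98,0.21],"rotation":[0,0,0]},{"delta_pos":[0,0.98,0.21],"rotation":[0,0,0]},{"delta_pos":[0,0.98,0.21],"rotation":[0,0,0]},{"delta_pos":[0,0.59,0.12],"rotation":[0,0,0]},{"delta_pos":[0,0.59,0.12],"rotation":[0,0,0]},{"delta_pos":[0,0.59,0.12],"rotation":[0,0,0]},{"delta_pos":[0,0.59,0.12],"rotation":[0,0,0]},{"delta_pos":[0,0.59,0.12],"rotation":[0,0,0]},{"delta_pos":[0,0.59,0.12],"rotation":[0,0,0]},{"delta_pos":[0,0.59,0.12],"rotation":[0,0,0]}]'
python3 - <<'E'
from h import *
snap('wrist','w4');o=get_obs();print(o['eef_pos'],o['wrist_force'])
E
```

```text
time_s: 7.25
eef_pos: [0.628, 0.1397, 0.0984]
eef_rot: [0.0, 1.0, 0.021, -0.0]
wrist_force: [-0.6, 1.6, 1.2]
opening: -0.0
[0.6279265  0.13870184 0.09812489] [ 0.42004067 -0.14997635  0.39571668]
```

View pics/w4.png

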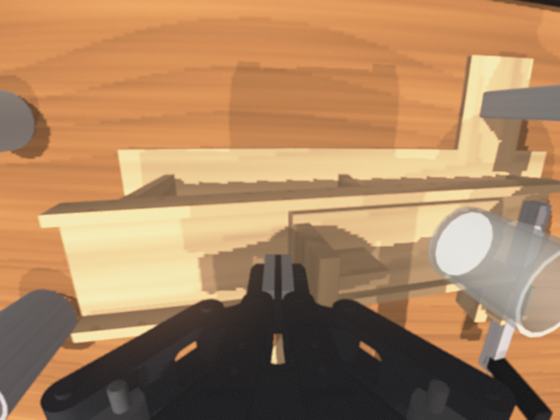

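```bash
python3 -m inch '[{"delta_pos":[0,0.49,0.1],"rotation":[0,0,0]},{"delta_pos":[0,0.49,0.1],"rotation":[0,0,0]},{"delta_pos":[0,0.49,0.1],"rotation":[0,0,0]},{"delta_pos":[0,0.3,0.06],"rotation":[0,0,0]},{"delta_pos":[0,0.2,0.04],"rotation":[0,0,0]}]'
python3 -m inch '[{"delta_pos":[0,0.2,0.04],"rotation":[0,0,0]},{"delta_pos":[0,0.2,0.04],"rotation":[0,0,0]}]'
python3 -m inch '[{"delta_pos":[0,0.2,0.04],"rotation":[0,0,0]},{"delta_pos":[0,0.2,0.04],"rotation":[0,0,0]}]'
```

```text
time_s: 7.8
eef_pos: [0.6287, 0.12, 0.0943]
eef_rot: [0.0, 1.0, 0.021, -0.0]
wrist_force: [0.2, 0.9, -0.4]
opening: -0.001
time_s: 8.0
eef_pos: [0.629, 0.1164, 0.0938]
eef_rot: [-0.0, 1.0, 0.021, -0.0]
wrist_force: [-0.8, 1.0, -0.5]
opening: -0.001
time_s: 8.2
eef_pos: [0.6292, 0.1124, 0.093]
eef_rot: [0.0, 1.0, 0.021, 0.0]
wrist_force: [-0.4, 0.6, -0.6]
opening: -0.001
```

```bash
python3 -m inch '[{"delta_pos":[0,0.2,0.04],"rotation":[0,0,0]},{"delta_pos":[0,0.2,0.04],"rotation":[0,0,0]}]'
python3 -m inch '[{"delta_pos":[0,0.2,0.04],"rotation":[0,0,0]}]'
python3 - <<'E'
from h import *
snap('wrist','w5');snap('top','t5');o=get_obs();print(o['eef_pos'],o['wrist_force'])
a=cv2.imread('pics/t5.png')
cv2.imwrite('pics/t5a.png',cv2.resize(a[100:210,190:340],None,fx=5,fy=5,interpolation=cv2.INTER_CUBIC))
E
```

```text
time_s: 8.4
eef_pos: [0.6294, 0.1083, 0.0922]
eef_rot: [-0.0, 1.0, 0.021, 0.0]
wrist_force: [-0.8, 2.5, 0.1]
opening: 0.0
time_s: 8.5
eef_pos: [0.6294, 0.108, 0.0921]
eef_rot: [-0.001, 1.0, 0.021, 0.0]
wrist_force: [-2.2, 10.5, 4.1]
opening: -0.003
[0.62936962 0.10811136 0.09219604] [-0.49804447  7.06682154  3.28326844]
```

View pics/w5.png

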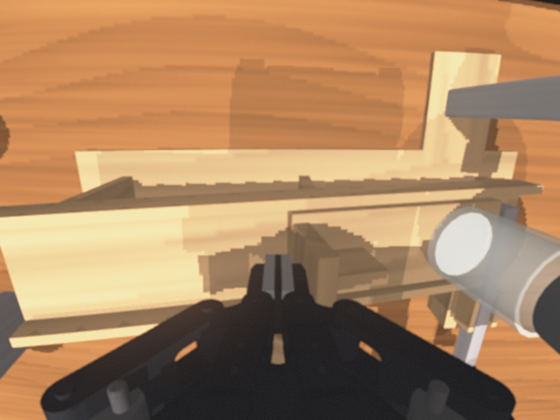

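View pics/t5a.png

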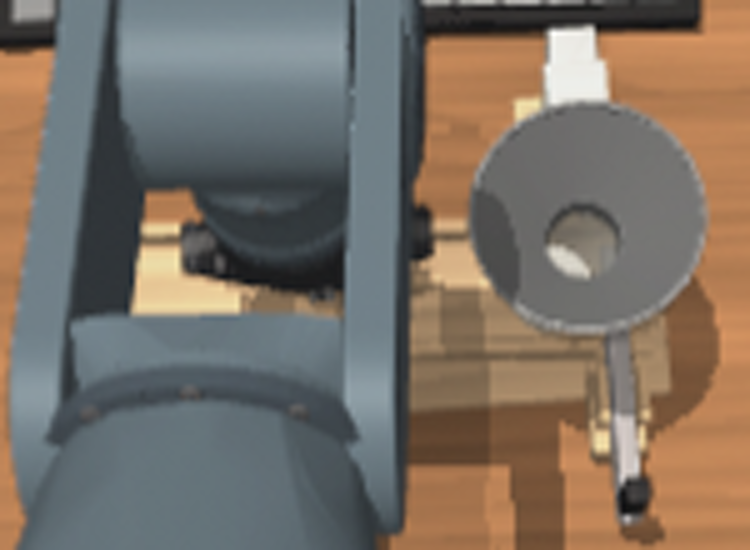

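```bash
python3 -m inch '[{"delta_pos":[0,-1,-0.2],"rotation":[0,0,0]},{"delta_pos":[0,0,-3],"rotation":[0,0,0]},{"delta_pos":[0,0,-5],"rotation":[0,0,0]},{"delta_pos":[0,0,-5],"rotation":[0,0,0]},{"delta_pos":[0,0,-4.5],"rotation":[0,0,0]}]'
python3 -m inch '[{"delta_pos":[-1.8,4.5,0],"rotation":[0,0,0]},{"delta_pos":[-1.8,4.5,0],"rotation":[0,0,0]},{"delta_pos":[-1.8,4.5,0],"rotation":[0,0,0]},{"delta_pos":[-1.8,4.5,0],"rotation":[0,0,0]},{"delta_pos":[-1.8,4.5,0],"rotation":[0,0,0]},{"delta_pos":[-1.8,4.5,0],"rotation":[0,0,0]},{"delta_pos":[-1.8,4.5,0],"rotation":[0,0,0]},{"delta_pos":[-1.8,4.5,0],"rotation":[0,0,0]},{"delta_pos":[-1.8,4.5,0],"rotation":[0,0,0]},{"delta_pos":[-1.8,4.5,0],"rotation":[0,0,0]}]' 5
python3 -m inch '[{"delta_pos":[0,0,0],"rotation":[0,0,0.13]},{"delta_pos":[0,0,0],"rotation":[0,0,0.12]},{"delta_pos":[0,0,0],"rotation":[0,0,0]},{"delta_pos":[0,0,0],"rotation":[0,0,0]}]'
python3 - <<'E'
from h import *
snap('wrist','w6');snap('scene','s6');o=get_obs();print(o['eef_pos'],rot(o['eef_rot'])[:,0])
a=cv2.imread('pics/s6.png')
cv2.imwrite('pics/s6a.png',cv2.resize(a[215:355,235:405],None,fx=4,fy=4,interpolation=cv2.INTER_CUBIC))
E
```

```text
time_s: 9.1
eef_pos: [0.6291, 0.1166, 0.2715]
eef_rot: [0.0, 1.0, 0.021, 0.001]
wrist_force: [1.6, 0.2, -0.6]
opening: -0.001
time_s: 10.1
eef_pos: [0.4676, -0.3426, 0.2692]
eef_rot: [0.0, 1.0, 0.021, 0.0]
wrist_force: [1.3, 0.3, 0.1]
opening: 0.584
time_s: 10.5
eef_pos: [0.4685, -0.3407, 0.2689]
eef_rot: [0.0, 0.995, -0.102, -0.0]
wrist_force: [0.4, -0.5, 0.4]
opening: 0.586
[ 0.46867916 -0.34048272  0.26892121] [ 9.79226348e-01 -2.02770187e-01  1.06617201e-04]
```

View pics/w6.png

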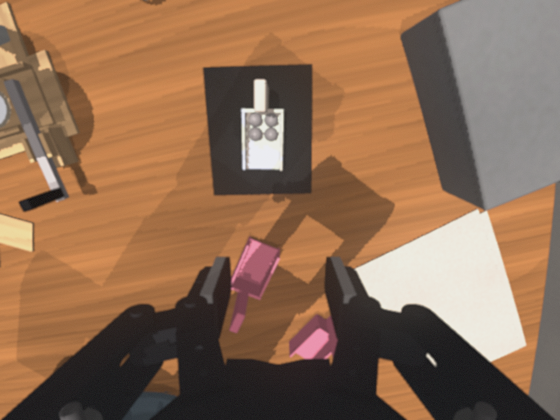

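View pics/s6a.png

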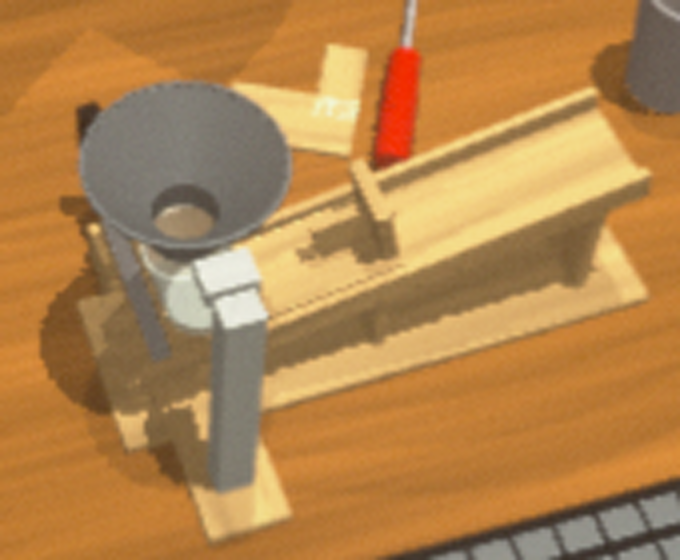

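The sled is down with the tube under the funnel, and the bar is across. Scoop in the wrist view: fin top around (260,93), tray (263,140), four balls. Zooming in.

```bash
python3 - <<'E'
from h import *
a=cv2.imread('pics/w6.png')
cv2.imwrite('pics/w6a.png',cv2.resize(a[60:200,200:320],None,fx=5,fy=5,interpolation=cv2.INTER_CUBIC)[:600])
E
```

```text
(no output)
```

View pics/w6a.png

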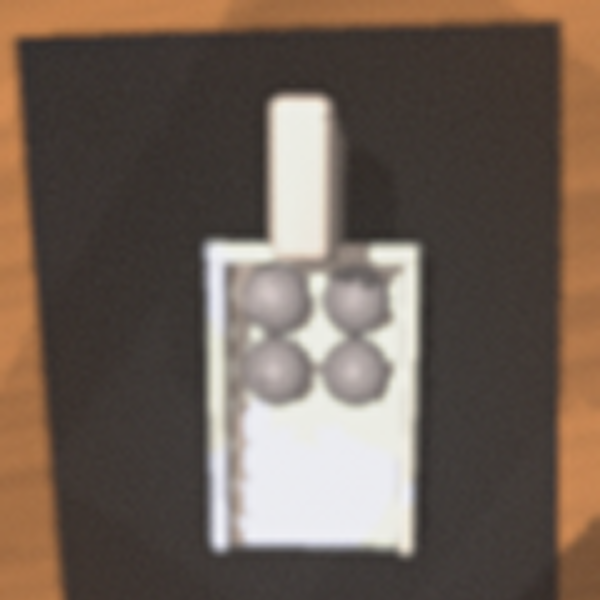

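```bash
python3 - <<'E'
from h import *
m=load('w6')
W=lambda u,v,z:onz(m,200+u/5-.4,60+v/5-.4,z)
A=W(300,97,.091);B=W(303.5,258,.091);print('fin',A,B,(A+B)/2,np.linalg.norm(A-B),np.degrees(np.arctan2(*(A-B)[[1,0]])), np.linalg.norm(W(270,97,.091)-W(331,97,.091)))
L=[W(212,550,.037),W(413,553,.037),W(205,243,.037),W(421,243,.037)]
f=(L[0]+L[1])/2;b=(L[2]+L[3])/2;print(f,b,np.linalg.norm(f-b),np.linalg.norm(L[0]-L[1]),np.degrees(np.arctan2(*(b-f)[[1,0]])))
E
```

```text
fin [ 0.58543933 -0.34543346  0.091     ] [ 0.55491155 -0.33938682  0.091     ] [ 0.57017544 -0.34241014  0.091     ] 0.03112083991901557 -11.203556966816175 0.012248237017417873
[ 0.48590665 -0.32319149  0.037     ] [ 0.55906018 -0.33947863  0.037     ] 0.07494471244997886 0.05117329640578669 -12.551795223973919
```

```bash
python3 -m inch '[{"delta_pos":[3.3,-0.65,0],"rotation":[0,0,0]},{"delta_pos":[3.3,-0.65,0],"rotation":[0,0,0]},{"delta_pos":[3.3,-0.65,0],"rotation":[0,0,0]},{"delta_pos":[0,0,4],"rotation":[0,0,0]},{"delta_pos":[0,0,4],"rotation":[0,0,0]},{"delta_pos":[0,0,4],"rotation":[0,0,0]},{"delta_pos":[0,0,1],"rotation":[0,0,0]},{"delta_pos":[0,0,0],"rotation":[0,0,0]},{"delta_pos":[0,0,0],"rotation":[0,0,0]}]'
python3 - <<'E'
from h import *
snap('wrist','w7');o=get_obs();print(o['eef_pos'],rot(o['eef_rot'])[:,0])
m=load('w7');print(proj(m,[.570,-.3415,.091]))
E
```

```text
time_s: 11.5
eef_pos: [0.5705, -0.3429, 0.1411]
eef_rot: [0.001, 0.995, -0.103, 0.001]
wrist_force: [0.2, -0.7, 0.6]
opening: 0.586
[ 0.57082452 -0.34323458  0.1418887 ] [ 0.97872377 -0.20514232  0.00405017]
(np.float64(276.7430465674206), np.float64(236.37535395393223))
```

View pics/w7.png

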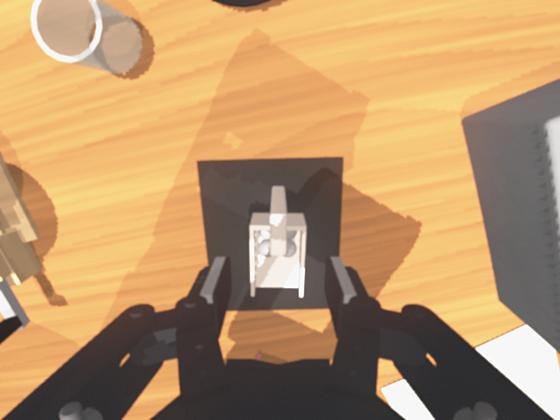

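```bash
python3 -m inch '[{"delta_pos":[0,-0.1,2.5],"rotation":[0,0,0]},{"delta_pos":[0,0,2.5],"rotation":[0,0,0]},{"delta_pos":[0,0,2],"rotation":[0,0,0]},{"delta_pos":[0,0,1.2],"rotation":[0,0,0]},{"delta_pos":[0,0,0],"rotation":[0,0,0]}]'
python3 -m inch '[{"delta_pos":[0,0,0],"rotation":[0,0,0]},{"delta_pos":[0,0,0],"rotation":[0,0,0]},{"delta_pos":[0,0,0],"rotation":[0,0,0]},{"delta_pos":[0,0,0],"rotation":[0,0,0]},{"delta_pos":[0,0,0],"rotation":[0,0,0]},{"delta_pos":[0,0,0],"rotation":[0,0,0]},{"delta_pos":[0,0,0],"rotation":[0,0,0]},{"delta_pos":[0,0,0],"rotation":[0,0,0]}]' 0
```

```text
time_s: 12.05
eef_pos: [0.5695, -0.3411, 0.0567]
eef_rot: [-0.0, 0.995, -0.103, -0.0]
wrist_force: [-0.2, -0.4, 0.4]
opening: 0.587
time_s: 12.85
eef_pos: [0.5706, -0.342, 0.0586]
eef_rot: [0.001, 0.995, -0.103, 0.001]
wrist_force: [0.5, 0.8, 6.0]
opening: 0.131
```

```bash
python3 -m inch '[{"delta_pos":[0,0,-0.5],"rotation":[0,0,0]},{"delta_pos":[0,0,-1.5],"rotation":[0,0,0]},{"delta_pos":[0,0,-3],"rotation":[0,0,0]},{"delta_pos":[0,0,-3.5],"rotation":[0,0,0]},{"delta_pos":[0,0,-4],"rotation":[0,0,0]},{"delta_pos":[0,0,-4],"rotation":[0,0,0]},{"delta_pos":[0,0,-4],"rotation":[0,0,0]},{"delta_pos":[0,0,-2.5],"rotation":[0,0,0]},{"delta_pos":[0,0,-1],"rotation":[0,0,0]},{"delta_pos":[0,0,0],"rotation":[0,0,0]}]'
python3 -m inch '[{"delta_pos":[0.4,-1.2,0],"rotation":[0,0,0]},{"delta_pos":[0.9,-2.5,0],"rotation":[0,0,0]},{"delta_pos":[1.2,-3.6,0],"rotation":[0,0,0]},{"delta_pos":[1.4,-4.2,0],"rotation":[0,0,0]},{"delta_pos":[1.4,-4.4,0],"rotation":[0,0,0]},{"delta_pos":[1.4,-4.4,0],"rotation":[0,0,0]},{"delta_pos":[1.4,-4.2,0],"rotation":[0,0,0]},{"delta_pos":[1.2,-3.6,0],"rotation":[0,0,0]},{"delta_pos":[0.9,-2.5,0],"rotation":[0,0,0]},{"delta_pos":[0.4,-1.3,0],"rotation":[0,0,0]}]'
python3 - <<'E'
from h import *
snap('wrist','w8');snap('top','t8');o=get_obs();print(o['eef_pos'],rot(o['eef_rot'])[:,0],o['opening'])
E
```

```text
time_s: 13.85
eef_pos: [0.5699, -0.3414, 0.2987]
eef_rot: [0.001, 0.995, -0.103, 0.001]
wrist_force: [0.2, -0.1, -2.6]
opening: 0.133
time_s: 14.85
eef_pos: [0.7388, -0.0468, 0.2933]
eef_rot: [-0.001, 0.995, -0.102, -0.002]
wrist_force: [0.6, -0.3, -2.0]
opening: 0.129
[ 0.73862785 -0.04824211  0.29411434] [ 0.97919116 -0.20290466 -0.00378967] 0.1304502006738676
```

View pics/w8.png

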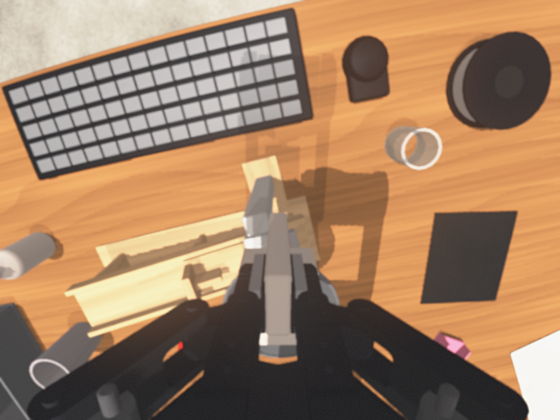

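View pics/t8.png

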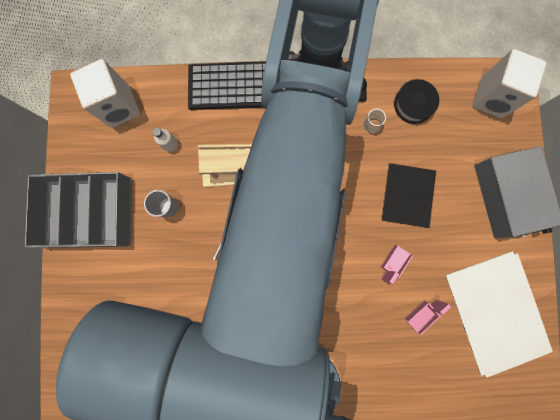

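The wrist view shows the fin held at (279,290) with the funnel rim behind it at (235,290). The arm blocks the top view, so I'll check the scene camera.

```bash
python3 - <<'E'
from h import *
snap('scene','s8');o=get_obs();print(o['eef_pos'])
a=cv2.imread('pics/s8.png')
cv2.imwrite('pics/s8a.png',cv2.resize(a[170:330,190:390],None,fx=3.7,fy=3.7,interpolation=cv2.INTER_CUBIC))
E
```

```text
[ 0.73831978 -0.05011347  0.29475338]
```

View pics/s8a.png

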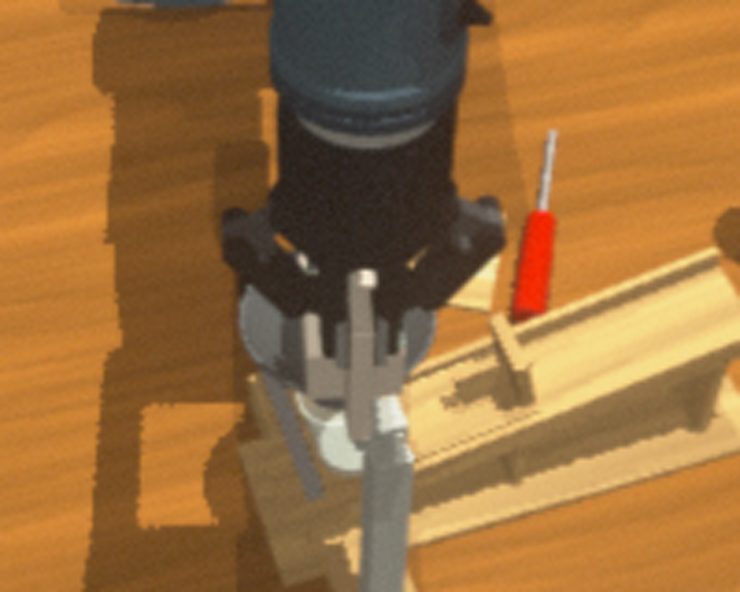

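```bash
python3 -m inch '[{"delta_pos":[0.1,0,1],"rotation":[0,0,0]},{"delta_pos":[0.2,0.1,1],"rotation":[0,0,0]},{"delta_pos":[0,0,1],"rotation":[0,0,0]},{"delta_pos":[-0.18,0,-0.34],"rotation":[0,0.04,0]},{"delta_pos":[-0.18,0,-0.34],"rotation":[0,0.04,0]},{"delta_pos":[-0.18,0,-0.34],"rotation":[0,0.04,0]},{"delta_pos":[0.06,0,0.5],"rotation":[0,0,0]},{"delta_pos":[0.06,0,0.5],"rotation":[0,0,0]},{"delta_pos":[0,0,0],"rotation":[0,0,0]},{"delta_pos":[0,0,0],"rotation":[0,0,0]}]'
python3 - <<'E'
from h import *
snap('scene','s9');o=get_obs();Rm=rot(o['eef_rot']);print(o['eef_pos'],'lip',o['eef_pos']+Rm@[-.088,0,.0416],'tilt',np.arcsin(Rm[2,0]),o['wrist_force'])
a=cv2.imread('pics/s9.png')
cv2.imwrite('pics/s9a.png',cv2.resize(a[170:330,190:390],None,fx=3.7,fy=3.7,interpolation=cv2.INTER_CUBIC))
E
```

```text
time_s: 16.0
eef_pos: [0.7382, -0.052, 0.2657]
eef_rot: [0.006, 0.993, -0.103, 0.059]
wrist_force: [-0.7, -0.5, -1.1]
opening: 0.13
[ 0.73837514 -0.05187228  0.26616882] lip [ 0.65769025 -0.03489201  0.21443701] tilt 0.11874173884665011 [-0.50580341 -0.01052038 -1.53533305]
```

View pics/s9a.png

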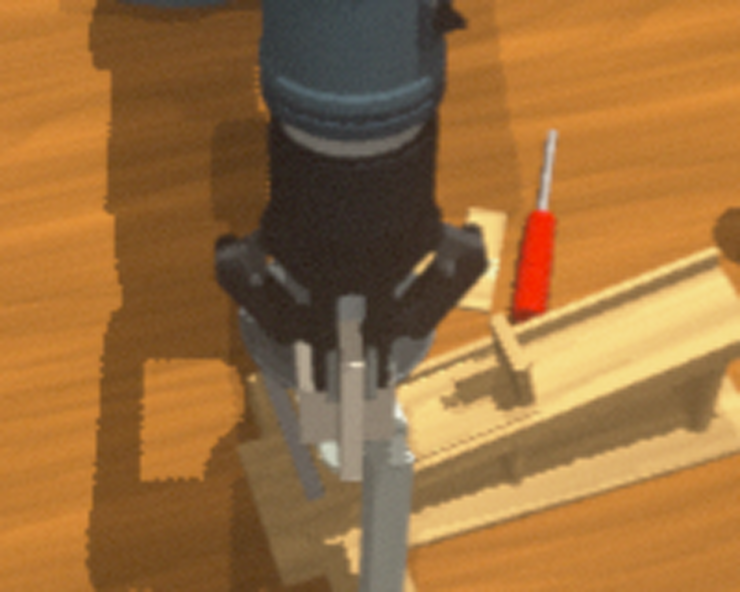

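```bash
python3 -m inch '[{"delta_pos":[-0.11,0,-0.16],"rotation":[0,0.025,0]},{"delta_pos":[-0.11,0,-0.16],"rotation":[0,0.025,0]},{"delta_pos":[-0.11,0,-0.16],"rotation":[0,0.025,0]},{"delta_pos":[-0.11,0,-0.16],"rotation":[0,0.025,0]},{"delta_pos":[-0.11,0,-0.2],"rotation":[0,0.025,0]},{"delta_pos":[-0.11,0,-0.2],"rotation":[0,0.025,0]},{"delta_pos":[-0.11,0,-0.2],"rotation":[0,0.025,0]},{"delta_pos":[-0.11,0,-0.2],"rotation":[0,0.025,0]},{"delta_pos":[0,0,0],"rotation":[0,0,0]},{"delta_pos":[0,0,0],"rotation":[0,0,0]}]'
python3 - <<'E'
from h import *
snap('scene','s10');o=get_obs();Rm=rot(o['eef_rot']);print(o['eef_pos'],'lip',o['eef_pos']+Rm@[-.088,0,.0416],'tilt',np.arcsin(Rm[2,0]),o['wrist_force'])
E
```

```text
time_s: 17.05
eef_pos: [0.7271, -0.0493, 0.2796]
eef_rot: [0.016, 0.982, -0.102, 0.158]
wrist_force: [0.9, -0.1, 0.0]
opening: 0.129
[ 0.72723087 -0.04936126  0.2795776 ] lip [ 0.65829173 -0.03486839  0.21240684] tilt 0.32001004398172606 [ 0.38251672 -0.17228811 -0.80053939]
```

```bash
python3 -m inch '[{"delta_pos":[-0.12,0,-0.21],"rotation":[0,0.025,0]},{"delta_pos":[-0.12,0,-0.21],"rotation":[0,0.025,0]},{"delta_pos":[-0.12,0,-0.21],"rotation":[0,0.025,0]},{"delta_pos":[-0.12,0,-0.21],"rotation":[0,0.025,0]},{"delta_pos":[-0.12,0,-0.21],"rotation":[0,0.025,0]},{"delta_pos":[-0.12,0,-0.21],"rotation":[0,0.025,0]},{"delta_pos":[-0.12,0,-0.21],"rotation":[0,0.025,0]},{"delta_pos":[-0.12,0,-0.21],"rotation":[0,0.025,0]},{"delta_pos":[-0.12,0,-0.21],"rotation":[0,0.025,0]},{"delta_pos":[-0.12,0,-0.21],"rotation":[0,0.025,0]}]'
python3 -m inch '[{"delta_pos":[-0.12,0,-0.21],"rotation":[0,0.025,0]},{"delta_pos":[-0.12,0,-0.21],"rotation":[0,0.025,0]},{"delta_pos":[-0.12,0,-0.21],"rotation":[0,0.025,0]},{"delta_pos":[-0.12,0,-0.21],"rotation":[0,0.025,0]},{"delta_pos":[-0.12,0,-0.21],"rotation":[0,0.025,0]},{"delta_pos":[-0.12,0,-0.21],"rotation":[0,0.025,0]},{"delta_pos":[-0.12,0,-0.21],"rotation":[0,0.025,0]},{"delta_pos":[-0.12,0,-0.21],"rotation":[0,0.025,0]},{"delta_pos":[0,0,0],"rotation":[0,0,0]},{"delta_pos":[0,0,0],"rotation":[0,0,0]}]'
python3 - <<'E'
from h import *
snap('scene','s11');snap('top','t11');o=get_obs();Rm=rot(o['eef_rot']);print(o['eef_pos'],'lip',o['eef_pos']+Rm@[-.088,0,.0416],'tilt',np.arcsin(Rm[2,0]),o['wrist_force'])
a=cv2.imread('pics/s11.png')
cv2.imwrite('pics/s11a.png',cv2.resize(a[170:330,190:390],None,fx=3.7,fy=3.7,interpolation=cv2.INTER_CUBIC))
E
```

```text
time_s: 18.1
eef_pos: [0.708, -0.0454, 0.2936]
eef_rot: [0.029, 0.954, -0.099, 0.28]
wrist_force: [0.1, -0.3, -0.9]
opening: 0.132
time_s: 19.1
eef_pos: [0.6905, -0.0417, 0.3009]
eef_rot: [0.039, 0.922, -0.096, 0.373]
wrist_force: [0.3, -0.9, -0.5]
opening: 0.13
[ 0.69068204 -0.04171772  0.30107096] lip [ 0.6571999  -0.03467628  0.20994509] tilt 0.7700258970482218 [ 0.24589513  0.10297266 -1.29291466]
```

View pics/s11a.png

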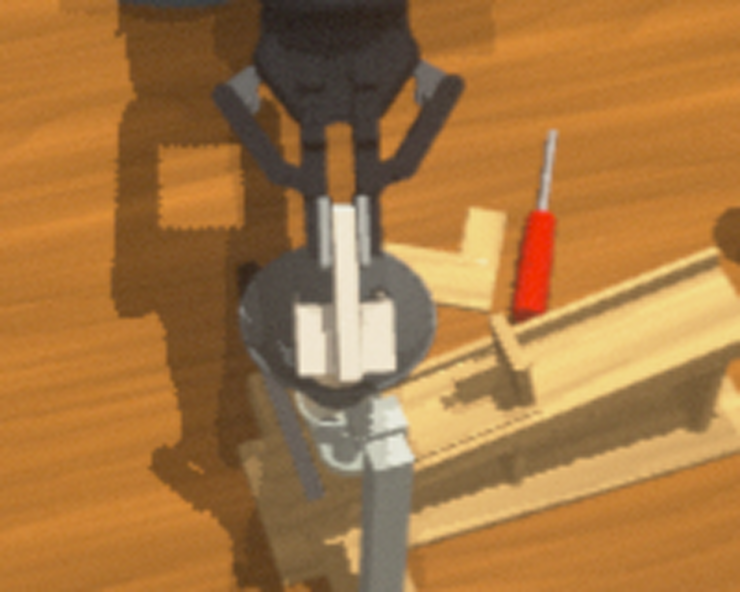

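```bash
python3 -m inch '[{"delta_pos":[0,0,0],"rotation":[0,0,0]},{"delta_pos":[0,0,0],"rotation":[0,0,0]},{"delta_pos":[0,0,0],"rotation":[0,0,0]},{"delta_pos":[1.4,0,-1.4],"rotation":[0,0,0]},{"delta_pos":[1.4,0,-1.4],"rotation":[0,0,0]},{"delta_pos":[1.4,0,-1.4],"rotation":[0,0,0]},{"delta_pos":[1.4,0,-1.4],"rotation":[0,0,0]}]'
python3 -m inch '[{"delta_pos":[0,0,0],"rotation":[0,-0.11,0]},{"delta_pos":[0,0,0],"rotation":[0,-0.11,0]},{"delta_pos":[0,0,0],"rotation":[0,-0.11,0]},{"delta_pos":[0,0,0],"rotation":[0,-0.11,0]},{"delta_pos":[0,0,0],"rotation":[0,-0.11,0]},{"delta_pos":[0,0,0],"rotation":[0,-0.11,0]},{"delta_pos":[0,0,0],"rotation":[0,-0.11,0]},{"delta_pos":[0,0,0],"rotation":[0,0,0]},{"delta_pos":[0,0,0],"rotation":[0,0,0]}]'
python3 - <<'E'
from h import *
o=get_obs();Rm=rot(o['eef_rot']);print(o['eef_pos'],Rm.round(4),o['wrist_force'])
E
```

```text
time_s: 19.9
eef_pos: [0.6914, -0.0418, 0.3806]
eef_rot: [0.039, 0.922, -0.096, 0.373]
wrist_force: [0.3, -0.6, -0.0]
opening: 0.128
time_s: 20.8
eef_pos: [0.692, -0.042, 0.3784]
eef_rot: [-0.0, 0.995, -0.103, 0.0]
wrist_force: [0.1, 0.1, -0.7]
opening: 0.131
[ 0.69195726 -0.0419872   0.37839738] [[ 9.786e-01 -2.058e-01  6.000e-04]
 [-2.058e-01 -9.786e-01 -1.000e-04]
 [ 6.000e-04 -1.000e-04 -1.000e+00]] [ 0.14571534  0.06797036 -0.66381456]
```

```bash
python3 -m inch '[{"delta_pos":[-0.71,3.98,0],"rotation":[0,0,0]},{"delta_pos":[-0.71,3.98,0],"rotation":[0,0,0]},{"delta_pos":[-0.71,3.98,0],"rotation":[0,0,0]},{"delta_pos":[-0.71,3.98,0],"rotation":[0,0,0]},{"delta_pos":[-0.71,3.98,0],"rotation":[0,0,0]},{"delta_pos":[-0.71,3.98,0],"rotation":[0,0,0]},{"delta_pos":[-0.71,3.98,0],"rotation":[0,0,0]},{"delta_pos":[-0.71,3.98,0],"rotation":[0,0,0]},{"delta_pos":[0,0,0],"rotation":[0,0,0]}]'
python3 - <<'E'
from h import *
o=get_obs();print(o['eef_pos'])
snap('scene','s12');snap('top','t12')
a=cv2.imread('pics/s12.png')
cv2.imwrite('pics/s12a.png',cv2.resize(a[215:335,235:335],None,fx=5,fy=5,interpolation=cv2.INTER_CUBIC))
a=cv2.imread('pics/t12.png')
cv2.imwrite('pics/t12a.png',cv2.resize(a[100:210,210:350],None,fx=5,fy=5,interpolation=cv2.INTER_CUBIC))
E
```

```text
time_s: 21.7
eef_pos: [0.5675, -0.346, 0.3807]
eef_rot: [0.002, 0.994, -0.106, 0.001]
wrist_force: [-0.1, 0.3, -0.9]
opening: 0.132
[ 0.56749056 -0.34595806  0.3806893 ]
```

View pics/s12a.png

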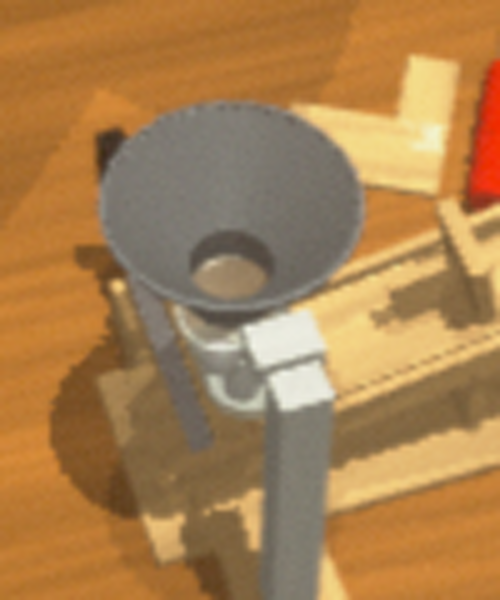

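View pics/t12a.png

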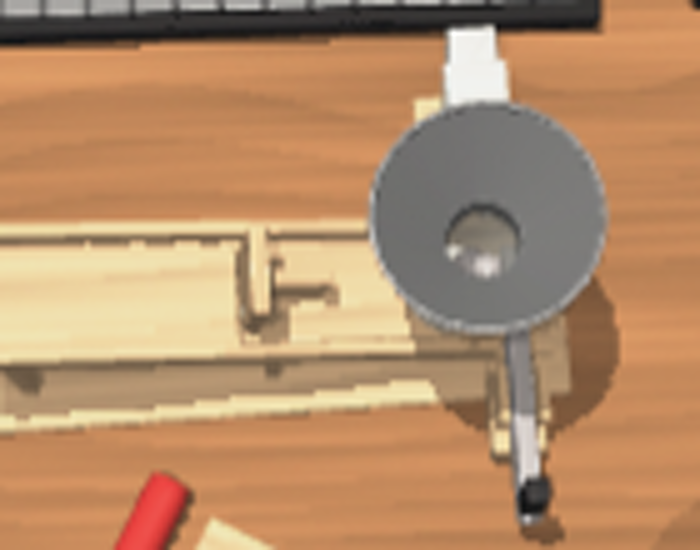

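```bash
python3 -m inch '[{"delta_pos":[0,0,4],"rotation":[0,0,0]},{"delta_pos":[0,0,5],"rotation":[0,0,0]},{"delta_pos":[0,0,5],"rotation":[0,0,0]},{"delta_pos":[0,0,5],"rotation":[0,0,0]},{"delta_pos":[0,0,5],"rotation":[0,0,0]},{"delta_pos":[0,0,4],"rotation":[0,0,0]},{"delta_pos":[0,0,2],"rotation":[0,0,0]},{"delta_pos":[0,0,0],"rotation":[0,0,0]},{"delta_pos":[0,0,0],"rotation":[0,0,0]}]'
python3 - <<'E'
from h import *
snap('wrist','w13');o=get_obs();print(o['eef_pos'],rot(o['eef_rot']).round(4).tolist(),o['wrist_force'])
E
```

```text
time_s: 22.7
eef_pos: [0.5713, -0.3407, 0.0811]
eef_rot: [0.0, 0.995, -0.103, 0.001]
wrist_force: [-0.3, 0.1, -0.8]
opening: 0.134
[ 0.57190102 -0.34161755  0.08231239] [[0.9789, -0.2044, 0.0031], [-0.2044, -0.9789, -0.0024], [0.0035, 0.0018, -1.0]] [ 0.26341119 -0.89945575 -0.37553371]
```

View pics/w13.png

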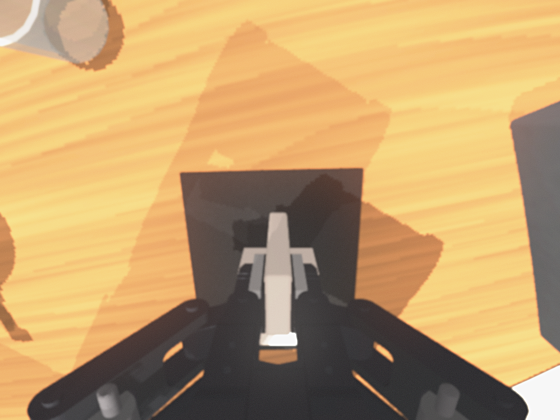

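Scoop held over the mat, centred (fin at (279,280)). Lowering the last 23 mm.

```bash
python3 -m inch '[{"delta_pos":[0,0,1],"rotation":[0,0,0]},{"delta_pos":[0,0,0.6],"rotation":[0,0,0]},{"delta_pos":[0,0,0.3],"rotation":[0,0,0]},{"delta_pos":[0,0,0.2],"rotation":[0,0,0]},{"delta_pos":[0,0,0],"rotation":[0,0,0]}]'
python3 -m inch '[{"delta_pos":[0,0,0.1],"rotation":[0,0,0]},{"delta_pos":[0,0,0.1],"rotation":[0,0,0]}]'
```

```text
time_s: 23.25
eef_pos: [0.5703, -0.3419, 0.0588]
eef_rot: [0.0, 0.995, -0.103, 0.0]
wrist_force: [-0.1, 0.1, -0.6]
opening: 0.129
time_s: 23.45
eef_pos: [0.5707, -0.3421, 0.0585]
eef_rot: [0.0, 0.995, -0.103, 0.0]
wrist_force: [-5.1, 3.5, 14.1]
opening: 0.13
```

```bash
python3 -m inch '[{"delta_pos":[0,0,-0.1],"rotation":[0,0,0]},{"delta_pos":[0,0,0],"rotation":[0,0,0]},{"delta_pos":[0,0,0],"rotation":[0,0,0]},{"delta_pos":[0,0,0],"rotation":[0,0,0]},{"delta_pos":[0,0,0],"rotation":[0,0,0]},{"delta_pos":[0,0,0],"rotation":[0,0,0]}]' 5
python3 -m inch '[{"delta_pos":[0,0,-1],"rotation":[0,0,0]},{"delta_pos":[0,0,-3],"rotation":[0,0,0]},{"delta_pos":[0,0,-5],"rotation":[0,0,0]},{"delta_pos":[0,0,-5],"rotation":[0,0,0]},{"delta_pos":[0,0,-5],"rotation":[0,0,0]},{"delta_pos":[0,0,-5],"rotation":[0,0,0]},{"delta_pos":[-5,0,0],"rotation":[0,0,0]},{"delta_pos":[-5,0,0],"rotation":[0,0,0]},{"delta_pos":[0,0,0],"rotation":[0,0,0]},{"delta_pos":[0,0,0],"rotation":[0,0,0]}]'
python3 - <<'E'
from h import *
snap('wrist','w14');snap('top','t14');snap('scene','s14');o=get_obs();print(o['eef_pos'],o['time_s'])
a=cv2.imread('pics/s14.png');b=cv2.imread('pics/w14.png')
cv2.imwrite('pics/c14.png',np.hstack([cv2.resize(a[230:345,100:340],(720,345))[:, :400],cv2.resize(b,(400,345))]))
E
```

```text
time_s: 24.05
eef_pos: [0.5703, -0.3417, 0.0577]
eef_rot: [-0.0, 0.995, -0.103, -0.0]
wrist_force: [0.0, 0.1, -0.6]
opening: 0.588
time_s: 25.05
eef_pos: [0.4718, -0.321, 0.299]
eef_rot: [0.0, 0.995, -0.104, 0.001]
wrist_force: [0.3, 0.9, 0.4]
opening: 0.586
[ 0.47349893 -0.32176942  0.29874498] 25.2
```

View pics/c14.png

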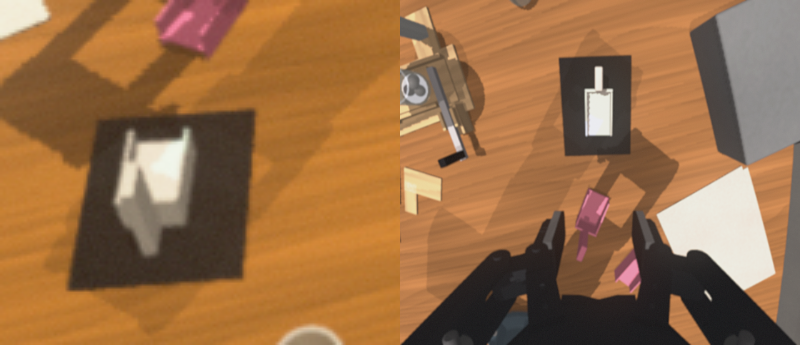

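View pics/t14.png

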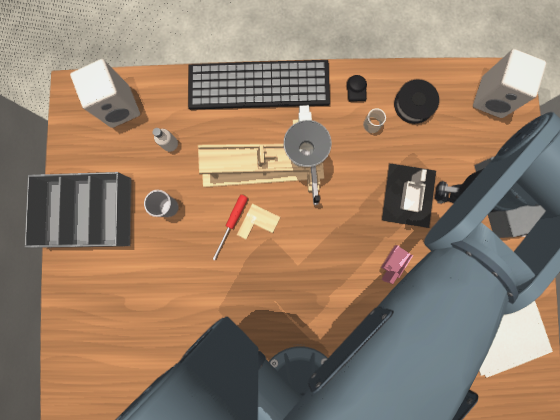

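The scoop stands empty and upright on the mat. The tube is partly visible at the left of the wrist view, so I'll move toward it to count the balls.

```bash
python3 -m inch '[{"delta_pos":[-1,-4,0],"rotation":[0,0,0]},{"delta_pos":[-1,-4,0],"rotation":[0,0,0]},{"delta_pos":[-1,-4,0],"rotation":[0,0,0]},{"delta_pos":[-1,-4,0],"rotation":[0,0,0]},{"delta_pos":[-1,-4,0],"rotation":[0,0,0]},{"delta_pos":[0,0,0],"rotation":[0,0,0]},{"delta_pos":[0,0,0],"rotation":[0,0,0]}]'
python3 - <<'E'
from h import *
snap('wrist','w15');o=get_obs();print(o['eef_pos'],o['time_s'])
a=cv2.imread('pics/w15.png');b=cv2.imread('pics/w14.png')
cv2.imwrite('pics/w15x.png',np.hstack([cv2.resize(b[50:170,0:110],(412,450),interpolation=cv2.INTER_CUBIC),cv2.resize(a,(388,291)).copy().repeat(1,0) if 0 else cv2.copyMakeBorder(cv2.resize(a,(388,291)),0,159,0,0,0)]))
E
```

```text
time_s: 25.9
eef_pos: [0.4657, -0.1147, 0.2984]
eef_rot: [0.0, 0.995, -0.102, 0.0]
wrist_force: [0.6, -0.6, 0.1]
opening: 0.584
[ 0.46562114 -0.11556468  0.29817747] 25.95
```

View pics/w15x.png

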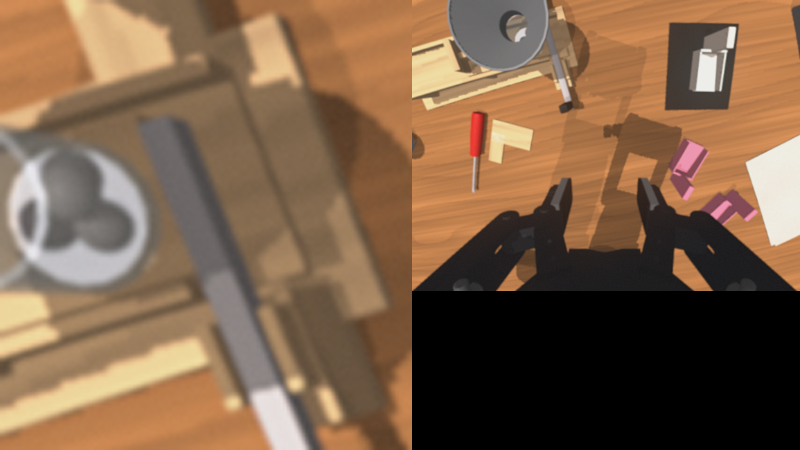

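```bash
python3 -m inch '[{"delta_pos":[1,3.3,1.5],"rotation":[0,0,0]},{"delta_pos":[1,3.3,1.5],"rotation":[0,0,0]},{"delta_pos":[1,3.3,1.5],"rotation":[0,0,0]},{"delta_pos":[1,3.3,1.5],"rotation":[0,0,0]},{"delta_pos":[0,0,0],"rotation":[0.13,0,0]},{"delta_pos":[0,0,0],"rotation":[0.13,0,0]},{"delta_pos":[0,0,0],"rotation":[0.13,0,0]},{"delta_pos":[0,0,0],"rotation":[0.13,0,0]},{"delta_pos":[0,0,0],"rotation":[0,0,0]},{"delta_pos":[0,0,0],"rotation":[0,0,0]}]'
python3 - <<'E'
from h import *
snap('wrist','w16');o=get_obs();print(o['eef_pos'],o['time_s'],o['wrist_force'])
E
```

```text
time_s: 26.95
eef_pos: [0.4761, -0.2545, 0.2368]
eef_rot: [-0.255, 0.961, -0.102, 0.026]
wrist_force: [0.3, -0.5, 0.3]
opening: 0.589
[ 0.47654303 -0.25352961  0.23744925] 27.0 [-0.07962596 -0.45171181  0.62931805]
```

View pics/w16.png

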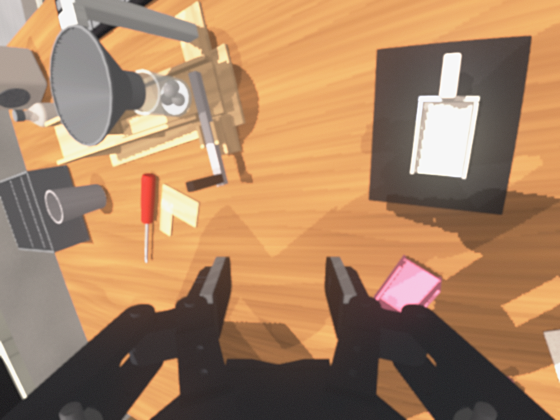

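```bash
python3 - <<'E'
from h import *
a=cv2.imread('pics/w16.png')[55:155,120:240]
cv2.imwrite('pics/w16a.png',cv2.resize(a,None,fx=6,fy=6,interpolation=cv2.INTER_CUBIC))
m=load('w16')
x=np.array([.999,.042,0]);h=np.array([-.042,.999,0]);c,s=np.cos(.2094),np.sin(.2094)
y=h*c+np.array([0,0,s]);z=np.cross(x,y);O=np.array([.6357,-.0412,.036])
for n in (.012,.033,.077):
  u,v=proj(m,O+.03*y+n*z);print(n,(u-120)*6,(v-55)*6)
for Y,n in ((0,.012),(0,.014),(-.012,.014)):
  u,v=proj(m,O+Y*y-.028*x+n*z);u2,v2=proj(m,O+Y*y+.028*x+n*z);print(Y,n,(u-120)*6,(v-55)*6,(u2-120)*6,(v2-55)*6)
E
```

```text
0.012 336.09903988456955 252.1384558725225
0.033 277.1904050824063 242.78088185815764
0.077 133.90277642566002 220.41227739240227
0 0.012 473.50373974196714 338.8039835661169 410.96277296728175 87.74136339994169
0 0.014 468.61936120091434 338.2967115674692 405.7212747648632 86.09797117629483
-0.012 0.014 512.9532268295875 324.03059016989937 450.14154124701724 68.73312689823831
```

View pics/w16a.png

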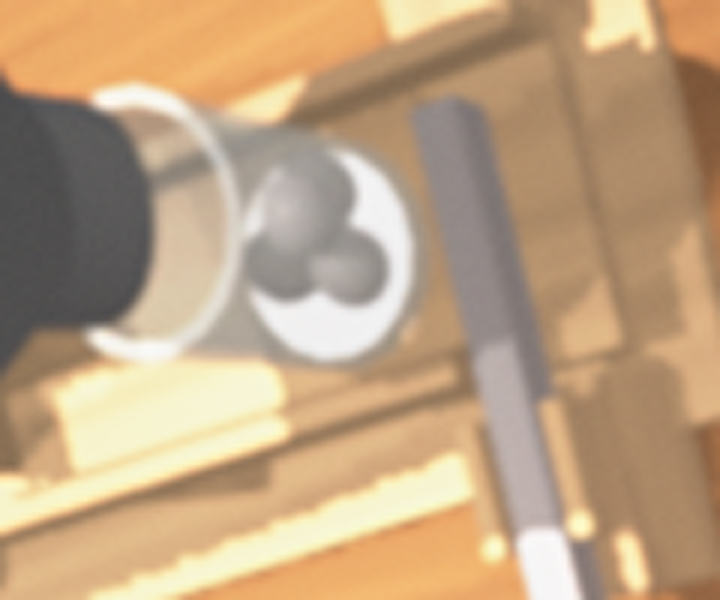

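```bash
python3 - <<'E'
from h import *
a=cv2.imread('pics/w16.png')[74:112,155:195]
a=cv2.resize(a,None,fx=14,fy=14,interpolation=cv2.INTER_CUBIC)
g=cv2.createCLAHE(4,(4,4)).apply(cv2.cvtColor(a,cv2.COLOR_BGR2GRAY));cv2.imwrite('pics/w16b.png',g)
E
```

```text
(no output)
```

View pics/w16b.png

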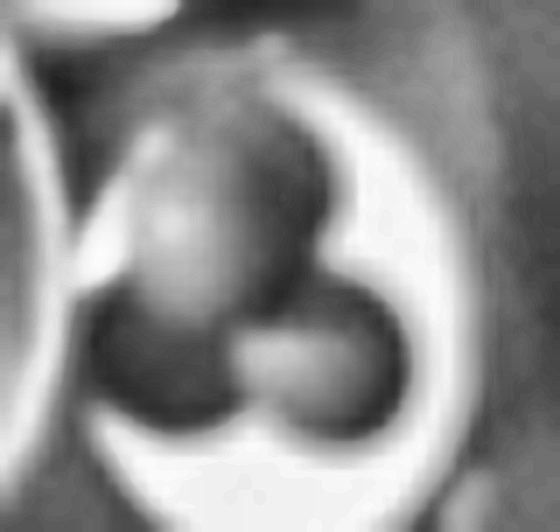

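The view shows four balls: three on the floor of the tube and one resting on top. The tube floor and the bar both appear where they were predicted to be, and the robot is touching nothing.

```bash
python3 -c "
from bench import hand_in
print(hand_in())"
```

```text
the job is handed in; nothing more can be done
None
```

The job is done and handed in at about 27 s of the 72 s allowed; no verdict was reported.

- **Stop bar:** I pushed it until it met its hard end, where the force rose to about 30 N. The last wrist view shows it where it should be when home.
- **Sled:** I pushed it down the chute until its nose met the bar, with a 10 N rise in force. In the last view the tube's floor lies within about 2 mm of its predicted place.
- **Balls:** I tipped the scoop to about 44° over the funnel. The lifting force fell to about 0.7 N, the weight of the empty scoop. The last close-up shows four balls in the tube, three on its floor and one resting on top. The fourth is partly hidden, but no ball shows in the scoop, in the funnel or on the desk.
- **Scoop:** I set it back on the mat where I picked it up, about at the mat's centre. The pictures show it upright and empty.
- **Rest of the desk:** The bystanders look unmoved in the top view, and the gripper was open and clear of everything at hand-in.

No check failed or disagreed. I did not measure the scoop's final tilt or the bystanders' positions in numbers.

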